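Put four moulded parts into their matching gauge nests

ROBOT

A 6-joint arm with a two-finger parallel gripper is mounted at the origin on the work surface. World frame = base frame: x ahead of the robot, y to its left, z up, the work surface at z = 0. Lengths are in mm, angles in rad, forces in N, time in s.
With the tool pointing down it reaches from about 350 to 775 mm from the base axis. Payload 7.3 kg.
Tool frame: the origin (TCP) lies midway between the tips of the shut fingers; the grasp point (between the pads) lies 19 mm behind it; z points along the fingers, y is the line along which they close (so a half turn about z gives the same grasp; the last joint's range is limited). The gripper opens to 92 mm and grips with 3 to 60 N. Pads are 19 mm wide; open, the fingers measure 130 mm over their backs; the gripper's body (75 mm by 190 mm) begins 47 mm behind the grasp point.
Start: joints at [1.167, 0.342, 1.524, -0, 1.275, -0.146], TCP at [133.835, 507.674, 226.741] pointing down, gripper open.
Joint ranges: [-2.53, 2.53], [-0.77, 2.02], [0.04, 2.7], [-1, 4.14], [0.28, 2.66], [-3.11, 3.11]. Speed limits (rad/s): [2.57, 2.57, 3.14, 3.14, 3.14, 3.14].

INTERFACE

Orientations are given as [roll, pitch, yaw] about the fixed x, y, z axes, in that order (R = Rz(yaw) Ry(pitch) Rx(roll)).
In Python, from plant import * gives the robot as it stands.
- The arm moves only by the tool step_arm, never from a script. Its argument "deltas" is one flat list of numbers, 5 for each row, row after row: the shift along the world's x, y, z in mm, then the turn about the world's z in degrees, then the finger opening in mm, from 0 to 91.8. In form: [tx, ty, tz, turn, gripper, tx, ty, tz, turn, gripper, ...]. A call has exactly 10 rows; each row shifts and turns the commanded pose from where the row before left it; what a row does not reach is not made up. A row lasts 1/8 s, in which the tool goes at most 62.5 mm and 10.7 degrees, less where a joint would pass 70% of its speed; a pose out of reach is approached as far as the arm can. A call is refused whole if a number of a shift passes 62.5 or a number of a turn 10.7, either way. A call with a gripper value outside its range is refused whole. The fingers move at their own pace and stop on an object; the grip force is fixed at half the most. Time passes only in rows, so rows that do not move let the fingers close, or fill a call up. It gives the time, the measured TCP pose, the force, the opening and the grip force at its end, in the units of the state.
- get_obs(): the state, without advancing time (a new reading comes with each control period).
- capture(name): name is "scene" or "top" or "wrist"; returns the picture (420x560x3 uint8, red, green, blue); there is no depth.
- camera_params(name): a dict with "mtx" (3x3 intrinsics, pixels), "rvec" (rotation vector, rad) and "tvec" (3), from world to camera coordinates, as OpenCV has them. Camera axes: x right, y down, z forward; pixel columns grow to the right and rows downward; lengths in mm; the calibration is good to about 2 mm. The wrist camera is an equidistant fisheye: a pixel r from the principal point sees the ray r / f radians off the axis. A picture is of the moment at which its call begins: read the wrist's pose just before it. camera_params takes no time and is no camera call; for the wrist camera it gives the pose at the moment of the call.
- close_job(): hands the job in; it is judged then, once.
The state is a dict: "time": time; "joint_positions": joint angles; "dq": joint speeds; "tau": joint torques, N m; "tool_pos": TCP position; "tcp_rot": TCP orientation; "contact_force": force on the tool from outside, world axes, zero at the start; "moment": the same for the moment, N m; "grip_width": finger opening in mm; "finger_force": force on a finger pad.
Only numpy, scipy, OpenCV 4.12 (cv2) and the standard library are available. Lean on these libraries where they do the work, as an engineer would, in place of code of your own. Each camera call takes 0.05 s, during which the arm holds its last target. There are 200 camera calls.

TASK

On the backlit inspection bench, put each of the four black moulded parts (round cap, small plug, oblong housing, T-shaped lever) into the aluminium nest whose recess has its outline, one after another in any order, so that each ends upright and lying flat on the recess floor inside the rim, let go and at rest. Do not knock over the glass jar or the brass weight standing among them, nor push them out of place.

Things in the scene. Friction and masses are not known exactly. Their poses are not given: they have to be found in the camera images.
- cap: Loose round cap of black moulded plastic, standing with its wide flange down: flange 48 mm diameter and 12 mm high, above it (from 14 mm to 34 mm) a coaxial round knob 34 mm in diameter, flat on top; 34 mm high overall, about 40 g. Origin at the centre of its underside, z up its axis; round, so yaw means nothing.
- plug: Loose plain cylindrical plug of black moulded plastic, standing upright: 30 mm diameter, 36 mm high, about 30 g. Origin at the centre of its underside, z up its axis; yaw means nothing.
- housing: Loose oblong housing of black moulded plastic: a solid block 66 mm long (its x axis), 38 mm wide (y), 30 mm high, five small ribs on top, about 60 g. Origin at the centre of its underside, z up; a half turn makes no difference.
- lever: Loose T-shaped lever of black moulded plastic lying flat, 30 mm high all over, about 50 g. Bounding box 48 mm (x) by 60 mm (y); origin at the centre of that box on the underside, z up. The crossbar lies at x = 6 to 24 mm, y = -30 to 30 mm; the stem is 18 mm wide (y = -9 to 9 mm) and runs from the crossbar back to x = -24 mm.
- cap_nest: Nest for the cap, with the larger round recess. Fixed aluminium block 12 mm high; recess 7 mm deep, its floor (blue liner) 5 mm above the underside. Origin: centre of the underside. Block 78 x 78 mm; recess 62 mm in diameter.
- plug_nest: Nest for the plug, with the smaller round recess. Fixed aluminium block 12 mm high; recess 7 mm deep, its floor (blue liner) 5 mm above the underside. Origin: centre of the underside. Block 60 x 60 mm; recess 44 mm in diameter.
- housing_nest: Nest for the housing, with the oblong recess. Fixed aluminium block 12 mm high; recess 7 mm deep, its floor (blue liner) 5 mm above the underside. Origin: centre of the underside. Block 92 mm (x) by 64 mm (y); recess 80 mm (x) by 52 mm (y). The housing lies with its length along the nest's x, either way round.
- lever_nest: Nest for the lever: T-shaped recess. Fixed aluminium block 12 mm high; recess 7 mm deep, its floor (blue liner) 5 mm above the underside. Origin: centre of the underside. Block 72 mm (x) by 84 mm (y). Recess = lever outline plus 6 mm all round: crossbar at x = 0 to 30, y = -36 to 36 mm, stem at x = -30 to 0, y = -15 to 15 mm. Lever fits only with x axes in the same direction, origin over origin.
- jar: Bystander standing loose among the parts: small closed glass jar with a white cap, 32 mm diameter, 42 mm high. Origin at the centre of its underside. To be left where it stands.
- weight: Bystander standing loose among the parts: small brass calibration weight with a knob on top, 26 mm diameter, 32 mm high, 100 g. Origin at the centre of its underside. To be left where it stands.
Mind the look-alikes: they are no part of the job. What is shaped like the cap but red is not meant. What is shaped like the lever_nest but turquoise is not meant.

How it is judged (in metres and radians):
At the end, for the whole second after the job is handed in: Each part is released, at rest and upright (0.12 rad) in its own nest: origin within 12 mm of the nest's horizontally, underside 2 to 7.5 mm above the nest's underside (on the floor, not on the rim); housing and lever aligned with their nests within 0.35 rad (horizontal distance between cap and cap_nest below 0.012 m and z of cap in the frame of cap_nest between 0.002 and 0.0075 m and angle between each of cap, plug, housing, lever's own z axis and vertical below 0.12 rad and linear speed of each of cap, plug, housing, lever below 0.02 m/s and angular speed of each of cap, plug, housing, lever below 0.2 rad/s and horizontal distance between plug and plug_nest below 0.012 m and z of plug in the frame of plug_nest between 0.002 and 0.0075 m and horizontal distance between housing and housing_nest below 0.012 m and z of housing in the frame of housing_nest between 0.002 and 0.0075 m and angle between the x axis of housing and the x axis of housing_nest, either way round below 0.35 rad and horizontal distance between lever and lever_nest below 0.012 m and z of lever in the frame of lever_nest between 0.002 and 0.0075 m and angle between the x axis of lever and the x axis of lever_nest, either way round below 0.35 rad); the robot touches nothing.
It fails at once if the glass jar is shifted by more than 20 mm or tipped (distance of jar from where it was at the start of the episode above 0.02 m or angle between jar's own z axis and vertical above 0.5 rad).
It fails at once if the brass weight is shifted by more than 20 mm or tipped (distance of weight from where it was at the start of the episode above 0.02 m or angle between weight's own z axis and vertical above 0.5 rad).
It also fails if it takes over 104 s, if anything falls off the work surface, if the arm or the gripper's body presses on something with over 40 N, if the wrist force passes 120 N, or if a joint passes its speed limit or range.

## Working session

There is one attempt and no reset: what is moved stays moved. The work goes in short steps, Python scripts to look and compute and a tool call to move; the robot and the scene stay as the last step left them, time stands still between calls to the robot, and variables do not carry over. Pictures are saved under pics/ and viewed, at most 14 in all, crops included, and the job is handed in when it is done.

Besides the shell and the picture viewer there is one more tool, called as a command line: name --argument value ..., lists and objects as JSON in quotes. step_arm: Moves the arm, as the interface text tells. Its arguments: {"type":"object","properties":{"deltas":{"type":"array","items":{"type":"number"}}},"required":["deltas"]}

```bash
mkdir -p pics && python3 - <<'E'
from plant import *
import cv2
o=get_obs();print(o)
for n in("top","scene"):
    im=capture(n);cv2.imwrite(f"pics/{n}0.png",im[:,:,::-1]);p=camera_params(n);print(n,p)
E
```

```text
{'time': 0.0, 'joint_positions': array([ 1.16699097e+00,  3.42732464e-01,  1.52504482e+00, -2.10127214e-05,
        1.27539898e+00, -1.45983640e-01]), 'dq': array([ 3.11649252e-04, -5.83849769e-04,  1.80635091e-05,  1.47341987e-03,
       -2.06974926e-04, -1.42955010e-04]), 'tau': array([-1.90967214e-03, -4.31240380e+01, -2.44222802e+01,  7.15921680e-02,
        5.58192597e-02, -1.16471333e-04]), 'tool_pos': array([133.67079511, 507.26188987, 226.03021172]), 'tcp_rot': array([-3.14002297e+00, -2.10481486e-04,  2.88377690e+00]), 'contact_force': array([ 0.30235871, -0.41951691, -0.34363096]), 'moment': array([-0.01174752,  0.06156967, -0.04061469]), 'finger_force': 0.0, 'grip_width': 91.69691537732366}
top {'mtx': array([[415.88624475,   0.        , 279.19395326],
       [  0.        , 415.88624475, 206.90172936],
       [  0.        ,   0.        ,   1.        ]]), 'rvec': array([ 2.17864026, -2.18490255,  0.02279962]), 'tvec': array([  70.51644888,  557.95318816, 1035.70231593])}
scene {'mtx': array([[381.7874457 ,   0.        , 281.45510291],
       [  0.        , 381.7874457 , 208.52818538],
       [  0.        ,   0.        ,   1.        ]]), 'rvec': array([ 1.09485217,  2.37629732, -1.00188916]), 'tvec': array([ 338.64740371, -306.8148107 , 1243.80458671])}
```

View pics/top0.png

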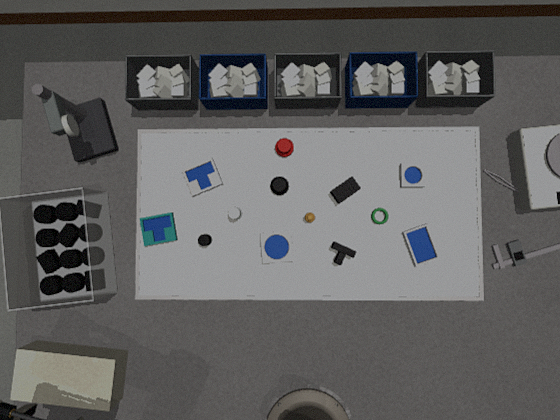

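View pics/scene0.png

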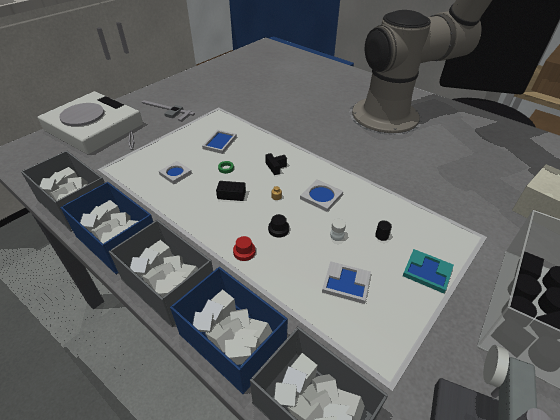

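The top view shows the parts: cap (279,186), plug (205,240), housing (345,190) and lever (342,252). The nests are at (276,247), (413,175), (420,244) and (203,177). The jar is at (234,213) and the weight at (310,217). The decoys are the red cap (284,147) and the turquoise nest (158,229).

```bash
cat > h.py <<'E'
import cv2, numpy as np
def ray_plane(px,p,z,fish=False):
    px=np.atleast_2d(np.asarray(px,float)); K=p["mtx"]
    d=np.c_[(px[:,0]-K[0,2])/K[0,0],(px[:,1]-K[1,2])/K[1,1],np.ones(len(px))]
    if fish:
        r=np.hypot(d[:,0],d[:,1]); d=np.c_[d[:,:2]*(np.sin(r)/np.maximum(r,1e-9))[:,None],np.cos(r)]
    R=cv2.Rodrigues(np.asarray(p["rvec"],float))[0]; c=-R.T@np.ravel(p["tvec"]); w=d@R
    return (c+w*((z-c[2])/w[:,2])[:,None])[:,:2]
def blobs(im,kind,up=4):
    big=cv2.resize(im,None,fx=up,fy=up,interpolation=cv2.INTER_CUBIC)
    hsv=cv2.cvtColor(big,cv2.COLOR_RGB2HSV)
    if kind=="black": m=(big.max(2)<95)
    elif kind=="blue": m=(hsv[...,0]>105)&(hsv[...,0]<125)&(hsv[...,1]>130)
    elif kind=="brass": m=(hsv[...,0]>8)&(hsv[...,0]<28)&(hsv[...,1]>90)
    cs,_=cv2.findContours(m.astype(np.uint8),cv2.RETR_EXTERNAL,cv2.CHAIN_APPROX_NONE)
    return [((c[:,0,:]+.5)/up-.5) for c in cs if cv2.contourArea(c)/up**2>25]
def desc(q):
    q=q.astype(np.float32).reshape(-1,1,2); M=cv2.moments(q)
    cen=np.array([M["m10"],M["m01"]])/M["m00"]; (rc,wh,a)=cv2.minAreaRect(q)
    return cen,np.array(rc),np.array(wh),a,abs(M["m00"])
E
python3 - <<'E'
from h import *; from plant import camera_params
im=cv2.imread("pics/top0.png")[:,:,::-1].copy()
p=camera_params("top"); np.set_printoptions(precision=1,suppress=True)
for k,z in(("black",15),("blue",7),("brass",14)):
    for c in blobs(im,k):
        m=c.mean(0)
        if not(137<m[0]<480 and 130<m[1]<298): continue
        cen,rc,wh,a,A=desc(ray_plane(c,p,z)); print(k,m,cen,rc,wh,round(a,1),round(A), 'off',round(np.degrees(np.arctan2(*(cen-rc)[::-1]))))
print(ray_plane([[234,213]],p,30))
E
```

```text
black [255.7 243.8] [589.4  39.9] [555.   91.7] [1451.7 1082.4] 88.9 1345718 off -56
blue [276.1 246.5] [458.2  77.1] [458.1  77.2] [58.3 58.7] 89.9 2705 off -76
blue [421.  244.7] [ 462.2 -286.5] [ 462.1 -286.5] [78.2 49.8] 19.2 3738 off 5
blue [157.3 226.8] [510.  381.9] [503.7 380.5] [58.1 70.1] 10.6 2644 off 13
blue [412.5 174.7] [ 639.  -268.6] [ 638.9 -268.7] [39.5 40.2] 89.0 1271 off 23
blue [200.9 174.9] [642.8 270.7] [636.8 268.4] [57.8 69.9] 22.5 2597 off 21
brass [309.3 217.1] [532.2  -6.9] [532.3  -6.9] [23.6 24.1] 44.7 446 off -179
[[542.6 181.4]]
```

```bash
python3 - <<'E'
from h import *; from plant import camera_params
im=cv2.imread("pics/top0.png")[:,:,::-1].copy()
p=camera_params("top"); np.set_printoptions(precision=1,suppress=True)
im[:132]=255;im[297:]=255;im[:,:140]=255;im[:,478:]=255
for c in blobs(im,"black"):
    m=c.mean(0)
    cen,rc,wh,a,A=desc(ray_plane(c,p,15)); print(m,cen,rc,wh,round(a,1),round(A), 'off',round(np.degrees(np.arctan2(*(cen-rc)[::-1]))))
for z,px in((6,(276.1,246.5)),):print(ray_plane([px],p,z))
E
```

```text
[341.3 252.6] [443.7 -86.4] [438.1 -83.7] [64.5 49.6] 65.5 1774 off -25
[204.3 239.9] [475.5 258.6] [475.6 258.5] [35.6 30.9] 90.0 862 off 152
[408.2 248.9] [ 452.3 -252.4] [ 452.2 -252.2] [89.4  4.8] 19.6 289 off -60
[430.5 241.5] [ 469.3 -308.1] [ 470.7 -307.6] [79.4  5.2] 18.3 210 off -162
[174.  226.1] [510.5 336.2] [510.7 336.3] [71.4  5.1] 9.6 242 off -163
[374.8 218.1] [ 529.5 -167.9] [ 530.3 -171.6] [40.1 21.2] 27.4 162 off 102
[344.7 189.9] [600.6 -96.1] [600.7 -96.2] [39.5 72. ] 34.3 2653 off 152
[279.  185.5] [612.4  69.4] [612.5  69.3] [47.5 47.7] 89.7 1758 off 138
[399.9 175.5] [ 636.5 -234.9] [ 636.4 -234.9] [59.4  5.6] 1.0 207 off -49
[283.2 152.6] [696.5  62.6] [698.2  58.8] [38.8 26.2] 77.7 355 off 114
[[458.1  77.2]]
```

```bash
python3 - <<'E'
from h import *; from plant import camera_params
im=cv2.imread("pics/scene0.png")[:,:,::-1].copy()
p=camera_params("scene"); np.set_printoptions(precision=1,suppress=True)
for k,z in(("black",15),("blue",7),("brass",14)):
  for c in blobs(im,k,4):
    m=c.mean(0)
    if not(140<m[0]<470 and 110<m[1]<300):continue
    cen,rc,wh,a,A=desc(ray_plane(c,p,z)); print(k,m,cen,rc,wh,round(a,1),round(A))
pt=camera_params("top"); im=cv2.imread("pics/top0.png")
big=cv2.resize(im[195:230,215:255],None,fx=12,fy=12,interpolation=cv2.INTER_CUBIC); cv2.imwrite("pics/jar.png",big)
E
```

```text
black [343.  296.2] [677.8 283.2] [677.9 283.2] [ 6.7 82.2] 22.3 408
black [423.9 282.7] [547.9 386.5] [548.2 386.4] [10.4 83.2] 10.4 697
black [431.9 259.1] [481.5 374.4] [481.6 374.2] [ 6.8 30.3] 11.5 157
black [245.6 256.2] [729.7  77.2] [728.   74.2] [24.5 47.2] 55.7 320
black [244.6 249. ] [717.5  61.3] [716.5  59.8] [26.7 35.8] 54.6 513
black [383.1 230.2] [474.9 255.6] [475.2 255.7] [64.5 30.7] 19.3 1681
black [278.5 226.1] [618.   70.3] [616.5  68.8] [71.4 47.2] 40.8 2597
black [322.  202.4] [492.2  98.2] [488.2 101.7] [ 59.4 107.3] 48.5 806
black [276.8 195.9] [546.1   3.3] [544.2   0.9] [26.1 24. ] 43.5 387
black [230.9 190.5] [603.2 -97.5] [603.5 -97.6] [69.9 75. ] 35.1 4709
black [174.9 177. ] [ 656.4 -236. ] [ 663.  -242.9] [49.2 83.7] 44.9 807
black [226.3 169.8] [ 554.7 -162.7] [ 552.9 -164.9] [27.9 41.6] 57.2 499
black [225.1 164.2] [ 539.6 -185. ] [ 539.5 -184.8] [20.7 29.4] 51.8 360
black [275.9 162.5] [445.2 -87.8] [447.5 -84.4] [95.8 58.1] 42.0 3715
black [195.7 292.4] [854.9 -83.4] [856.5 -54.4] [ 149.3 1024.9] 0.1 113611
black [220.2 146.6] [ 488.1 -252. ] [ 481.9 -250.4] [ 61.2 110.1] 74.0 1111
black [218.3 135.9] [ 467.7 -300.6] [ 465.4 -300.2] [42.  88.4] 76.8 391
black [186.  116.8] [ 451.8 -451.5] [ 449.6 -451.9] [63.2 23.5] 2.8 716
blue [346.1 283.2] [643.5 268.7] [638.2 266.4] [55.3 71.3] 22.7 2540
blue [427.7 271.4] [509.5 379.4] [503.8 378.4] [54.3 71.8] 10.2 2463
blue [321.3 194.1] [459.9  75.2] [459.8  75.4] [56.6 55.6] 82.2 2424
blue [174.6 171.2] [ 641.  -270.5] [ 641.1 -270.5] [36.9 36.9] 18.3 1040
blue [219.2 140.4] [ 464.1 -288.5] [ 464.3 -288.4] [73.3 47.1] 19.8 3223
brass [276.2 192.9] [536.5  -6.8] [535.2  -7.6] [50.1 24.1] 41.3 956
```

View pics/jar.png

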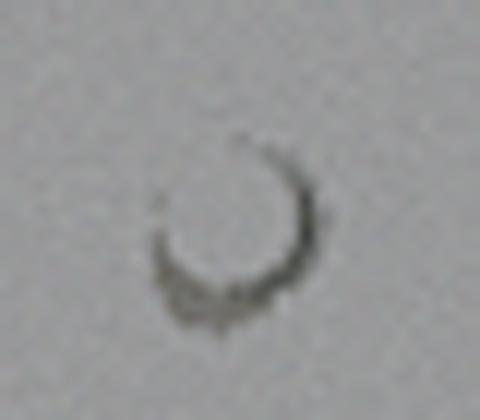

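The jar's cap is centred near top pixel (234,213), which puts the jar at about (541,181) mm. The two views agree to about 2 mm, so I go to the plug first.

step_arm --deltas '[42,-31,-5,0,70,43,-31,-10,0,70,43,-31,-15,0,70,43,-32,-15,0,70,43,-32,-15,0,70,43,-31,-15,0,70,43,-31,-10,0,70,42,-32,-5,0,70,0,0,0,0,70,0,0,0,0,70]'

```text
time: 1.35
tool_pos: [475.2, 256.7, 136.3]
tcp_rot: [-3.141, -0.001, 2.883]
contact_force: [0.2, 0.6, -0.7]
grip_width: 70.2
finger_force: 0.0
```

```bash
python3 - <<'E'
from plant import *
import cv2
p=camera_params("wrist");im=capture("wrist");cv2.imwrite("pics/w1.png",im[:,:,::-1]);print(get_obs()["tool_pos"],p)
import pickle;pickle.dump(p,open("w1.pkl","wb"))
E
```

```text
[474.8983583  257.125206   136.56822334] {'mtx': array([[325.1922621 ,   0.        , 278.27232606],
       [  0.        , 325.1922621 , 213.4900675 ],
       [  0.        ,   0.        ,   1.        ]]), 'rvec': array([-2.31564261, -1.78471202, -0.23651228]), 'tvec': array([-369.39827114, -390.93367973,  199.47449933])}
```

View pics/w1.png

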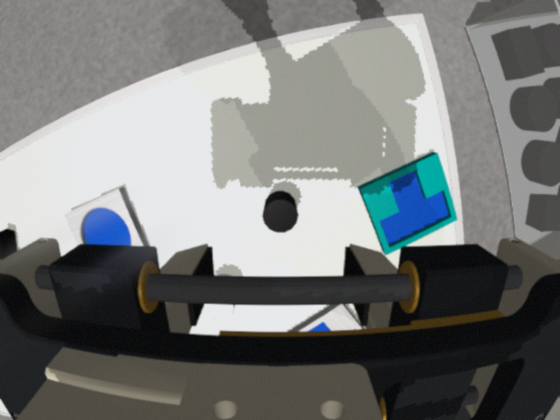

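The wrist view shows the plug at about (280,211) and the cap recess at about (105,228). I'll cast both as a check.

```bash
python3 - <<'E'
from h import *; import pickle
p=pickle.load(open("w1.pkl","rb")); im=cv2.imread("pics/w1.png")[:,:,::-1].copy()
np.set_printoptions(precision=1,suppress=True)
r=im.copy(); r[:170]=255;r[240:]=255;r[:,:240]=255;r[:,320:]=255; r[r.max(2)>70]=255
for c in blobs(r,"black"): print(desc(ray_plane(c,p,18,True)))
for c in blobs(im,"blue"):
    if c.mean(0)[0]<200: print("capnest",c.mean(0),desc(ray_plane(c,p,7,True)))
E
```

```text
(array([479.6, 257.2]), array([479.4, 257.4]), array([28.5, 36.6]), 74.57586669921875, 825.7411959627643)
capnest [105.9 230.4] (array([454.7,  77.2]), array([452.4,  77.8]), array([57.7, 40.8]), 77.2330551147461, 1927.8016659011482)
```

step_arm --deltas '[2,0,-20,0,70,0,0,-30,0,70,0,0,-30,0,70,0,0,-25,0,70,0,0,-12,0,70,0,0,-6,0,70,0,0,0,0,22,0,0,0,0,22,0,0,0,0,22,0,0,0,0,22]'

```text
time: 2.65
tool_pos: [478.0, 256.7, 14.1]
tcp_rot: [3.141, 0.001, 2.884]
contact_force: [0.6, 0.7, -1.1]
grip_width: 34.4
finger_force: 0.0
```

step_arm --deltas '[0,0,0,0,22,0,0,0,0,22,0,0,0,0,22,0,0,0,0,22,0,0,10,0,22,0,0,20,0,22,0,0,25,0,22,0,0,25,0,22,0,0,10,0,22,0,0,0,0,22]'

```text
time: 3.9
tool_pos: [478.0, 256.8, 104.1]
tcp_rot: [3.141, 0.001, 2.884]
contact_force: [-0.0, 0.0, -1.2]
grip_width: 29.5
finger_force: 30.0
```

step_arm --deltas '[10,-35,0,0,22,16,-54,0,0,22,18,-58,0,0,22,18,-58,0,0,22,18,-58,0,0,22,18,-58,0,0,22,18,-58,0,0,22,18,-58,0,0,22,17,-54,0,0,22,11,-35,0,0,22]'

```text
time: 5.15
tool_pos: [639.3, -271.9, 101.6]
tcp_rot: [3.141, -0.002, 2.882]
contact_force: [0.1, 0.4, 0.1]
grip_width: 29.5
finger_force: 30.0
```

```bash
python3 - <<'E'
from plant import *
import cv2
p=camera_params("wrist");o=get_obs();im=capture("wrist");cv2.imwrite("pics/w2.png",im[:,:,::-1]);print(o["tool_pos"])
import pickle;pickle.dump(p,open("w2.pkl","wb"))
from h import *
np.set_printoptions(precision=1,suppress=True)
for c in blobs(im,"blue"): print(c.mean(0),desc(ray_plane(c,p,7,True)))
E
```

```text
[ 639.33821884 -271.9299067   101.6228436 ]
[466.9 417.6] (array([992.7, -91.3]), array([992.1, -88.9]), array([17.6, 12.2]), 56.21992111206055, 125.02523215929978)
[439.  383.4] (array([ 889.6, -140.6]), array([ 889.6, -140.3]), array([51.9, 31.3]), 74.9202880859375, 1504.6567151348572)
[283.3 213.7] (array([ 639.7, -267.2]), array([ 639.5, -267.3]), array([43. , 37.4]), 68.86695098876953, 1238.0533186057582)
[205.4  22.8] (array([ 475.2, -286.2]), array([ 464.9, -286.1]), array([77.6, 51.6]), 19.373672485351562, 2803.616119688144)
```

View pics/w2.png

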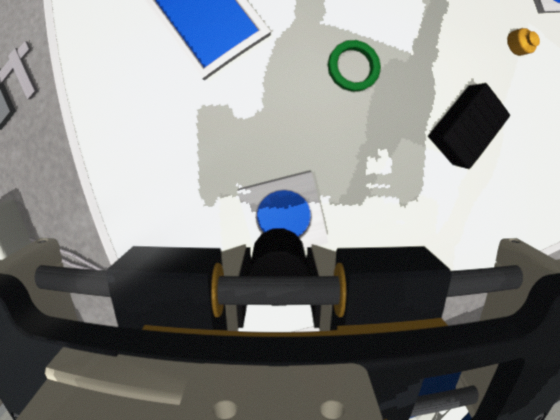

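The wrist view shows the plug nest recess at (283,214), just beyond the held plug, at about (640,-268.5) mm. Lowering now.

step_arm --deltas '[1,3,-15,0,22,0,0,-25,0,22,0,0,-20,0,22,0,0,-12,0,22,0,0,-6,0,22,0,0,-3,0,22,0,0,0,0,22,0,0,0,0,22,0,0,0,0,22,0,0,0,0,22]'

```text
time: 6.45
tool_pos: [640.9, -266.4, 23.0]
tcp_rot: [-3.142, 0.0, 2.884]
contact_force: [0.2, -0.3, -0.8]
grip_width: 29.5
finger_force: 30.0
```

step_arm --deltas '[-1,-2,-2,0,22,0,0,-1,0,22,0,0,0,0,22,0,0,0,0,50,0,0,0,0,50,0,0,0,0,50,0,0,0,0,50,0,0,20,0,50,0,0,40,0,70,0,0,40,0,75]'

```text
time: 7.7
tool_pos: [640.0, -268.4, 122.4]
tcp_rot: [-3.141, 0.001, 2.884]
contact_force: [0.5, -0.7, -0.3]
grip_width: 65.4
finger_force: 0.0
```

step_arm --deltas '[-8,34,10,-10,75,-8,34,0,-10,75,-8,34,0,-10,75,-8,34,0,-10,75,-6,35,0,-1,75,0,0,-10,0,75,0,0,0,0,75,0,0,0,0,75,0,0,0,0,75,0,0,0,0,75]'

```text
time: 8.95
tool_pos: [601.9, -97.9, 119.8]
tcp_rot: [3.141, 0.0, 2.168]
contact_force: [0.3, -0.6, -0.2]
grip_width: 74.9
finger_force: 0.0
```

```bash
python3 - <<'E'
from plant import *
import cv2
from h import *
p=camera_params("wrist");o=get_obs();im=capture("wrist");cv2.imwrite("pics/w3.png",im[:,:,::-1]);print(o["tool_pos"],np.degrees(o["tcp_rot"]))
t=capture("top");cv2.imwrite("pics/t3.png",t[:,:,::-1])
np.set_printoptions(precision=1,suppress=True)
im[im.max(2)>70]=255; im[245:]=255
for c in blobs(im,"black"):
    if len(c)>100:print(c.mean(0),desc(ray_plane(c,p,15,True)))
E
```

```text
[601.89993314 -97.87281456 119.79883263] [1.79991883e+02 4.83544061e-03 1.24190048e+02]
[279.5 207.6] (array([602.4, -94.5]), array([602.2, -94.4]), array([38.7, 64.2]), 34.33500289916992, 2392.4540103861364)
[464.8 144.1] (array([706.6,  49. ]), array([706.5,  49.7]), array([ 9.4, 11.8]), 38.38236999511719, 64.88682343706023)
[540.7 199.6] (array([836.7,  64.4]), array([815.3,  59.9]), array([109.2, 129.9]), 48.06070327758789, 5879.6093785493795)
[132.5 101.4] (array([445.7, -87.6]), array([439.3, -85. ]), array([67.9, 55.7]), 64.72626495361328, 2236.2688589526806)
[401.   61.6] (array([615.2,  68. ]), array([616.1,  67.9]), array([52.9, 45.1]), 41.86156463623047, 1834.0664932688233)
```

View pics/w3.png

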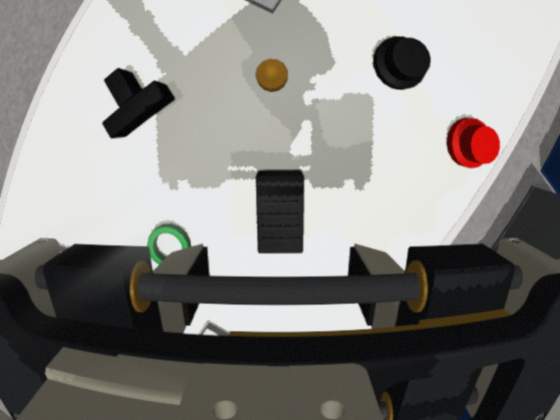

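The housing is upright at wrist pixel (279,208), at about (602,-95.5) mm, and its short side lies along the finger line. Grasping.

step_arm --deltas '[0,2,-25,0,65,0,0,-35,0,65,0,0,-25,0,60,0,0,-14,0,60,0,0,-7,0,60,0,0,0,0,60,0,0,0,0,30,0,0,0,0,30,0,0,0,0,30,0,0,0,0,30]'

```text
time: 10.3
tool_pos: [602.1, -95.4, 14.3]
tcp_rot: [3.141, 0.001, 2.168]
contact_force: [-0.0, 0.2, 4.6]
grip_width: 37.6
finger_force: 30.0
```

step_arm --deltas '[0,0,0,0,30,0,0,0,0,30,0,0,10,0,30,0,0,20,0,30,0,0,25,0,30,0,0,25,0,30,0,0,5,0,30,0,0,0,0,30,0,0,0,0,30,0,0,0,0,30]'

```text
time: 11.55
tool_pos: [601.4, -95.2, 97.7]
tcp_rot: [-3.141, -0.001, 2.168]
contact_force: [0.1, 0.2, -0.4]
grip_width: 37.5
finger_force: 30.0
```

step_arm --deltas '[-17,-24,0,9,30,-17,-24,0,9,30,-17,-24,0,9,30,-17,-24,0,10,30,-17,-24,0,10,30,-17,-24,0,10,30,-18,-24,0,9,30,-18,-24,0,9,30,0,0,0,0,30,0,0,0,0,30]'

```text
time: 12.8
tool_pos: [463.9, -286.9, 98.4]
tcp_rot: [3.141, -0.0, -2.808]
contact_force: [0.5, 0.3, -1.2]
grip_width: 37.6
finger_force: 30.0
```

step_arm --deltas '[0,0,-20,0,30,0,0,-22,0,30,0,0,-18,0,30,0,0,-10,0,30,0,0,0,0,30,0,0,0,0,30,0,0,0,0,30,0,0,0,0,30,0,0,0,0,30,0,0,0,0,30]'

```text
time: 14.05
tool_pos: [463.8, -287.4, 28.8]
tcp_rot: [-3.142, 0.0, -2.806]
contact_force: [0.1, 0.1, -0.2]
grip_width: 37.9
finger_force: 30.0
```

```bash
python3 - <<'E'
from plant import *
import cv2
o=get_obs();print(o["tool_pos"],np.degrees(o["tcp_rot"])) if 0 else print(o["tool_pos"],o["tcp_rot"]*57.3)
im=capture("wrist");cv2.imwrite("pics/w4.png",im[:,:,::-1])
t=capture("scene");cv2.imwrite("pics/s4.png",cv2.resize(t[90:230,130:330],None,fx=4,fy=4)[:,:,::-1])
E
```

```text
[ 463.83361271 -287.36822833   28.82668115] [-1.80012876e+02  5.80173945e-03 -1.60791487e+02]
```

View pics/s4.png

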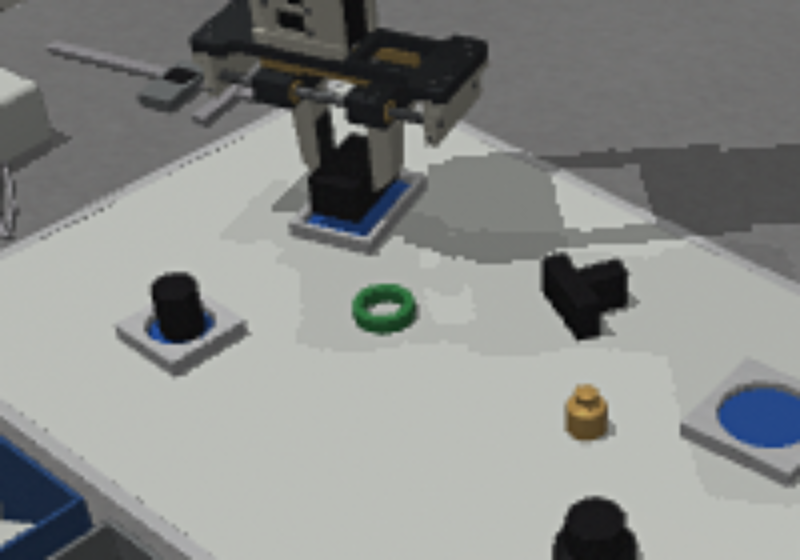

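The crop shows the plug seated in its nest at (180,310), and the housing held over its recess at (355,190) and aligned with it. Lowering and releasing, then lifting.

step_arm --deltas '[0,0,-5,0,30,0,0,-4,0,30,0,0,0,0,30,0,0,0,0,55,0,0,0,0,55,0,0,0,0,55,0,0,0,0,55,0,0,20,0,55,0,0,40,0,70,0,0,30,0,75]'

```text
time: 15.4
tool_pos: [464.0, -287.5, 111.2]
tcp_rot: [-3.141, 0.0, -2.806]
contact_force: [0.5, -1.3, -0.4]
grip_width: 70.5
finger_force: 0.0
```

step_arm --deltas '[0,0,5,-10.4,75,-3,25,0,-10.4,75,-3,25,0,-10.4,75,-3,25,0,-10.4,75,-3,25,0,-10.4,75,-3,25,0,-10.4,75,-3,26,0,-10.4,75,-3,26,0,-10.4,75,-4,26,0,-10.4,75,0,0,0,-10.4,75]'

```text
time: 16.65
tool_pos: [438.3, -82.8, 114.8]
tcp_rot: [-3.141, -0.0, 1.658]
contact_force: [0.4, -0.5, -0.4]
grip_width: 74.7
finger_force: 0.0
```

step_arm --deltas '[0,0,0,-10.4,75,0,0,0,-10.4,75,0,0,0,-9.4,75,0,0,0,0,75,0,0,0,0,75,0,0,0,0,75,0,0,0,0,75,0,0,0,0,75,0,0,0,0,75,0,0,0,0,75]'

```text
time: 17.9
tool_pos: [438.8, -84.3, 114.8]
tcp_rot: [3.142, -0.0, 1.135]
contact_force: [-0.2, 0.9, 0.1]
grip_width: 75.2
finger_force: 0.0
```

```bash
python3 - <<'E'
from plant import *
import cv2
from h import *
p=camera_params("wrist");o=get_obs();im=capture("wrist");cv2.imwrite("pics/w5.png",im[:,:,::-1]);print(o["tool_pos"],np.degrees(o["tcp_rot"]))
np.set_printoptions(precision=1,suppress=True)
im[im.max(2)>70]=255; im[245:]=255
for c in blobs(im,"black"):
    if len(c)>100:print(c.mean(0),desc(ray_plane(c,p,15,True)))
E
```

```text
[438.84012631 -84.31082361 114.75046663] [ 1.79995080e+02 -3.79338985e-04  6.50346166e+01]
[414.1 241.9] (array([ 539. , -159.2]), array([ 539.9, -159.4]), array([ 3.9, 18.3]), 73.24860382080078, 32.347649070899934)
[285.3 211.3] (array([446.4, -85.8]), array([441.8, -82.6]), array([58.2, 49.6]), 65.32170104980469, 1745.853815351962)
[555.8  12.3] (array([806.3,  -4. ]), array([801.9,  -4. ]), array([41. , 21.5]), 53.86542510986328, 430.35541172034846)
```

View pics/w5.png

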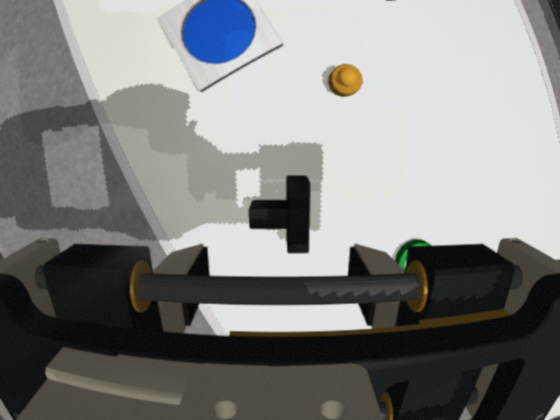

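The lever is at wrist pixel (285,211) with its x axis along the finger line. I'll grip it lengthwise, 48 mm across.

step_arm --deltas '[1,1,-25,0,75,0,0,-35,0,75,0,0,-23,0,70,0,0,-12,0,70,0,0,-6,0,70,0,0,0,0,70,0,0,0,0,40,0,0,0,0,40,0,0,0,0,40,0,0,0,0,40]'

```text
time: 19.2
tool_pos: [440.1, -83.4, 14.1]
tcp_rot: [3.141, -0.0, 1.135]
contact_force: [-0.2, 0.4, 4.5]
grip_width: 47.3
finger_force: 30.0
```

step_arm --deltas '[0,0,0,0,40,0,0,0,0,40,0,0,10,0,40,0,0,20,0,40,0,0,25,0,40,0,0,25,0,40,0,0,10,0,40,0,0,0,0,40,0,0,0,0,40,0,0,0,0,40]'

```text
time: 20.45
tool_pos: [439.3, -83.1, 102.9]
tcp_rot: [-3.14, 0.0, 1.135]
contact_force: [0.5, 0.7, -0.4]
grip_width: 47.7
finger_force: 30.0
```

step_arm --deltas '[22,39,0,5,40,22,39,0,5,40,22,39,0,5,40,22,39,0,5.5,40,22,39,0,5.5,40,22,39,0,5.5,40,22,39,0,5,40,22,39,0,5.5,40,22,39,0,5.5,40,0,0,0,0,40]'

```text
time: 21.7
tool_pos: [637.9, 270.3, 101.8]
tcp_rot: [-3.141, -0.001, 1.967]
contact_force: [0.1, -0.2, 0.4]
grip_width: 47.6
finger_force: 30.0
```

step_arm --deltas '[0,0,-20,0,40,0,0,-26,0,40,0,0,-18,0,40,0,0,-9,0,40,0,0,0,0,40,0,0,0,0,40,0,0,0,0,40,0,0,0,0,40,0,0,0,0,40,0,0,0,0,40]'

```text
time: 22.95
tool_pos: [637.8, 267.7, 30.8]
tcp_rot: [3.141, 0.0, 1.964]
contact_force: [0.1, 0.6, -1.0]
grip_width: 47.8
finger_force: 30.0
```

```bash
python3 - <<'E'
from plant import *
import cv2
from h import *
o=get_obs();print(o["tool_pos"],o["tcp_rot"]*57.3)
im=capture("wrist");cv2.imwrite("pics/w6.png",im[:,:,::-1])
t=capture("scene");cv2.imwrite("pics/s6.png",cv2.resize(t[190:330,260:460],None,fx=4,fy=4)[:,:,::-1])
E
```

```text
[637.84631398 267.70044091  30.83969254] [1.80000789e+02 1.15356596e-04 1.12536680e+02]
```

View pics/s6.png

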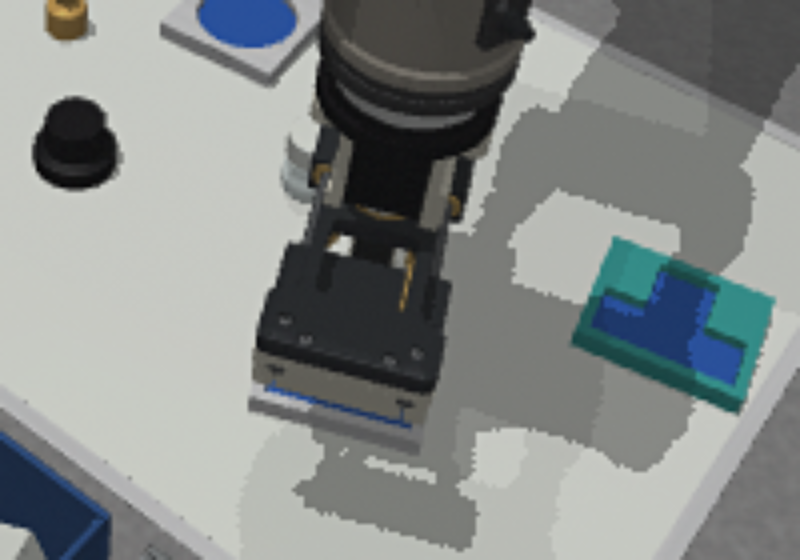

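View pics/w6.png

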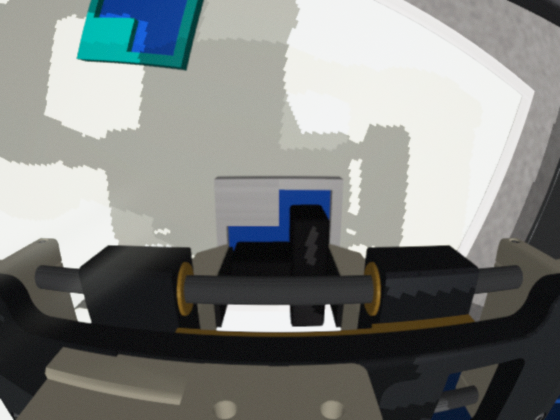

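The wrist view shows the lever over the white-rimmed nest with its crossbar on the recess's crossbar side. Visible recess corners are (279,190), (331,190) and (229,226). Casting them as a fit check.

```bash
python3 - <<'E'
from plant import *
from h import *
p=camera_params("wrist");np.set_printoptions(precision=1,suppress=True)
def loc(px,z):
    q=ray_plane(px,p,z,True)-[637.8,267.7]; a=np.radians(22.5); return q@np.array([[np.cos(a),-np.sin(a)],[np.sin(a),np.cos(a)]])
# block corners at z12 expected x +-36,y far; recess floor z5
print(loc([[216,177],[341,178]],12)); print(loc([[279,190],[331,190],[229,226]],9)); print(loc([[290,206],[326,206]],46.7))
E
```

```text
[[-33.5  42.5]
 [ 36.   42. ]]
[[  1.5  34.4]
 [ 31.   34.6]
 [-27.6  13.1]]
[[ 6.3 34.4]
 [22.7 34.4]]
```

step_arm --deltas '[2,-2,0,0,40,0,0,0,0,40,0,0,-4,0,40,0,0,-4,0,40,0,0,-3,0,40,0,0,0,0,40,0,0,0,0,40,0,0,0,0,40,0,0,0,0,40,0,0,0,0,40]'

```text
time: 24.3
tool_pos: [639.8, 265.7, 19.8]
tcp_rot: [3.141, 0.0, 1.964]
contact_force: [-0.6, -0.1, 0.9]
grip_width: 47.9
finger_force: 30.0
```

step_arm --deltas '[0,0,0,0,65,0,0,0,0,65,0,0,0,0,65,0,0,0,0,65,0,0,20,0,65,0,0,40,0,65,0,0,30,0,65,-5,-39,0,0,65,-5,-39,0,0,65,-5,-40,0,0,65]'

```text
time: 25.55
tool_pos: [625.0, 146.8, 111.6]
tcp_rot: [3.139, 0.001, 1.965]
contact_force: [0.4, -0.6, 0.3]
grip_width: 65.1
finger_force: 0.0
```

step_arm --deltas '[-5,-39,0,0,60,-6,-40,0,0,60,0,0,0,0,60,0,0,0,0,60,0,0,0,0,60,0,0,0,0,60,0,0,0,0,60,0,0,0,0,60,0,0,0,0,60,0,0,0,0,60]'

```text
time: 26.8
tool_pos: [613.8, 68.7, 109.7]
tcp_rot: [3.142, -0.0, 1.964]
contact_force: [0.5, -0.4, 0.1]
grip_width: 59.7
finger_force: 0.0
```

```bash
python3 - <<'E'
from plant import *
import cv2
from h import *
p=camera_params("wrist");o=get_obs();im=capture("wrist");print(o["tool_pos"],np.degrees(o["tcp_rot"]))
cv2.imwrite("pics/w7.png",im[:,:,::-1])
t=capture("top");cv2.imwrite("pics/t7.png",cv2.resize(t[130:300,135:485],None,fx=2.2,fy=2.2)[:,:,::-1])
np.set_printoptions(precision=1,suppress=True)
im[im.max(2)>70]=255; im[245:]=255
for c in blobs(im,"black"):
    if len(c)>100:print(c.mean(0),desc(ray_plane(c,p,12,True)))
E
```

```text
[613.8149794   68.6532736  109.71205109] [ 1.79998909e+02 -1.14487749e-03  1.12526290e+02]
[279.6 212. ] (array([615.7,  70.3]), array([615.6,  70.4]), array([46.6, 46.5]), 67.6725082397461, 1690.3690065467963)
[529.9 188.9] (array([848.2, 191.4]), array([840.3, 201.3]), array([122.8, 137.9]), 20.032039642333984, 10602.362650043098)
[554.   64.9] (array([818.4, 314. ]), array([808.1, 332. ]), array([ 37.4, 126.8]), 17.455537796020508, 2020.6420649662614)
[407.  20.] (array([651.9, 265.4]), array([651.1, 259.8]), array([62.5, 47. ]), 32.577816009521484, 1971.9626988437958)
```

View pics/w7.png

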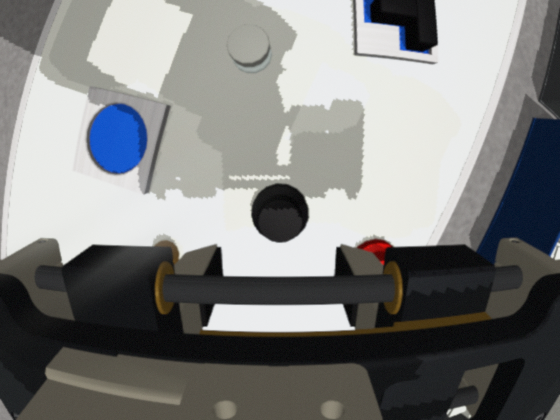

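View pics/t7.png

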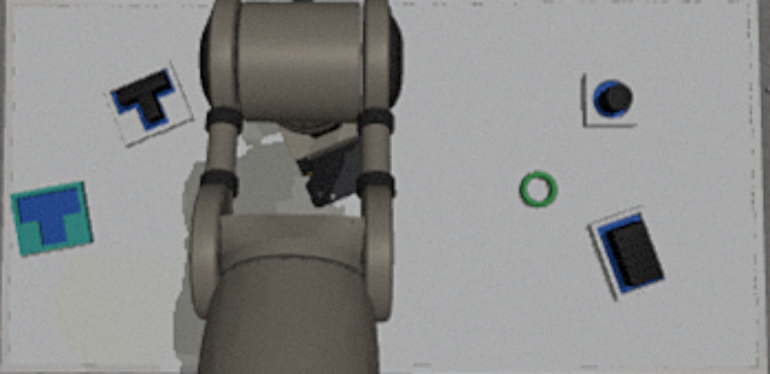

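The lever, plug and housing are seated in their nests, at top-crop pixels (148,95), (612,98) and (635,252). The cap is at wrist pixel (280,212), about (614.5,70) mm. I'll grip it by the knob.

step_arm --deltas '[1,1,-25,0,60,0,0,-30,0,60,0,0,-20,0,60,0,0,-12,0,60,0,0,-6,0,60,0,0,0,0,60,0,0,0,0,28,0,0,0,0,28,0,0,0,0,28,0,0,0,0,28]'

```text
time: 28.15
tool_pos: [615.1, 69.7, 17.1]
tcp_rot: [3.141, 0.0, 1.964]
contact_force: [0.0, -0.3, 2.2]
grip_width: 33.1
finger_force: 30.0
```

step_arm --deltas '[0,0,0,0,28,0,0,0,0,28,0,0,10,0,28,0,0,20,0,28,0,0,25,0,28,0,0,25,0,28,0,0,10,0,28,0,0,0,0,28,0,0,0,0,28,0,0,0,0,28]'

```text
time: 29.4
tool_pos: [614.3, 69.7, 105.6]
tcp_rot: [-3.14, -0.001, 1.964]
contact_force: [1.0, -0.1, -0.6]
grip_width: 33.1
finger_force: 30.0
```

step_arm --deltas '[-26,1,0,0,28,-26,1,0,0,28,-26,1,0,0,28,-26,2,0,0,28,-26,1,0,0,28,-26,1,0,0,28,0,0,-20,0,28,0,0,-25,0,28,0,0,-15,0,28,0,0,-8,0,28]'

```text
time: 30.65
tool_pos: [458.3, 76.7, 37.7]
tcp_rot: [-3.14, -0.001, 1.964]
contact_force: [-0.6, -0.8, -0.5]
grip_width: 33.0
finger_force: 30.0
```

step_arm --deltas '[0,0,0,0,28,0,0,0,0,28,0,0,-5,0,28,0,0,-5,0,28,0,0,-4,0,28,0,0,0,0,28,0,0,0,0,28,0,0,0,0,28,0,0,0,0,28,0,0,0,0,28]'

```text
time: 31.9
tool_pos: [458.9, 76.7, 24.8]
tcp_rot: [3.141, 0.0, 1.964]
contact_force: [0.9, 0.2, 0.1]
grip_width: 33.0
finger_force: 30.0
```

Then 2 mm more, release, lift and back off.

step_arm --deltas '[0,0,-2,0,28,0,0,0,0,28,0,0,0,0,28,0,0,0,0,60,0,0,0,0,60,0,0,0,0,60,0,0,0,0,60,0,0,20,0,60,0,0,40,0,60,0,0,50,0,60]'

```text
time: 33.15
tool_pos: [458.1, 76.6, 133.3]
tcp_rot: [-3.14, -0.001, 1.964]
contact_force: [2.0, -0.1, 0.2]
grip_width: 59.9
finger_force: 0.0
```

step_arm --deltas '[-10,50,50,0,60,-15,55,20,0,60,-20,50,0,0,60,-20,50,0,0,60,-20,50,0,0,60,-20,50,0,0,60,-20,50,0,0,60,-20,40,0,0,60,0,0,0,0,60,0,0,0,0,60]'

```text
time: 34.4
tool_pos: [315.0, 464.9, 196.2]
tcp_rot: [-3.141, 0.001, 1.964]
contact_force: [-0.5, 1.0, 0.3]
grip_width: 59.6
finger_force: 0.0
```

```bash
python3 - <<'E'
from plant import *
import cv2
from h import *
np.set_printoptions(precision=1,suppress=True)
im=capture("top"); p=camera_params("top");print(get_obs()["tool_pos"])
cv2.imwrite("pics/t8.png",cv2.resize(im[130:300,135:485],None,fx=2.2,fy=2.2,interpolation=cv2.INTER_CUBIC)[:,:,::-1])
s=capture("scene");cv2.imwrite("pics/s8.png",cv2.resize(s[90:330,130:460],None,fx=2.4,fy=2.4)[:,:,::-1])
for c in blobs(im,"brass"):
    m=c.mean(0)
    if 290<m[0]<330 and 200<m[1]<235: print("weight",desc(ray_plane(c,p,14))[0])
r=im.copy();r[r.max(2)>55]=255
for c in blobs(r,"black"):
    m=c.mean(0)
    if 140<m[0]<478 and 132<m[1]<297: d=desc(ray_plane(c,p,22)); print(m,*d)
E
```

```text
[315.4 464.5 196.4]
weight [532.2  -7. ]
[276.2 246.9] [457.7  76.7] [458.2  76.3] [43.2 45. ] 44.823890686035156 1569.2686743351514
[422.9 244.9] [ 462.2 -286.2] [ 461.9 -286.3] [68.7 44.6] 19.24138641357422 2767.5696844235063
[414.1 174.7] [ 637.2 -268.4] [ 637.1 -268. ] [29.1 38.3] 19.647987365722656 845.7597081572749
[201.1 173.2] [645.  267.3] [638.2 265.1] [52.4 63.5] 22.36799430847168 1808.1174695775844
```

View pics/t8.png

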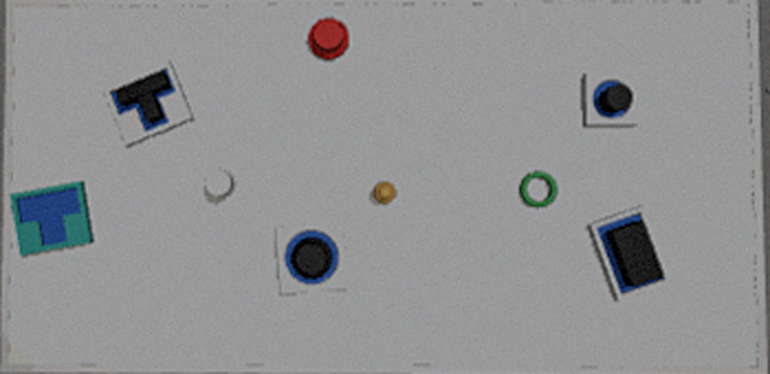

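View pics/s8.png

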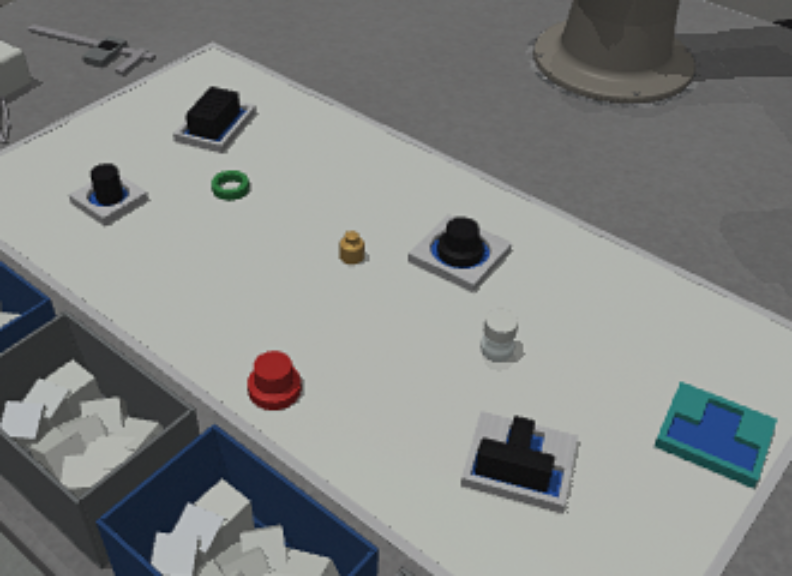

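Both views show all four parts upright in their recesses, each within about 4 mm of its nest centre. The jar (top crop (219,185)) and the weight (383,192) have not moved. Handing in.

```bash
python3 -c "
from plant import *
print(close_job())"
```

```text
the job is handed in; nothing more can be done
None
```

The job is handed in: in the last pictures all four parts lay upright and flat in their own nests, within about 4 mm of centre, and the jar and weight stood where they started; the hand-in call returned no verdict.

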